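# Set the winder's speed fader and offer up its lock plate

## Task

On the pickup winder's speed box, slide the orange fader to the white preset mark. Then pick the aluminium lock plate off its wooden rest and hold it level over the box, about 2 cm above the brass bosses without knocking against them, its window over the fader and each of its four round holes lined up over a threaded boss hole, ready for a colleague to drop the screws in. Finish while still holding it there, steady; leave the mug, tape roll and glue jar alone.

Things in the scene. Friction and masses are not known exactly. Their poses are not given: they have to be found in the camera images.
- control_box: Speed box of the winder, fixed to the bench: grey with a black deck, 110 (its x) x 190 (its y) x 30 mm. Origin: centre of its underside; z up. Four brass bosses, 14 mm in diameter and 30 mm tall, stand on the deck at x +-20, y +-70 mm (tops 60 mm above the bench). The fader's track runs along its y at x = 0.
- boss0 (a point): Centre of the threaded hole (4 mm black dot) at the top of the boss at box x -20, y -70 mm, 60 mm above the bench. Lock plate hole 0 belongs over it.
- boss1 (a point): The same for the boss at box x +20, y -70 mm (under plate hole 1).
- boss2 (a point): The same for the boss at box x +20, y +70 mm (under plate hole 2).
- boss3 (a point): The same for the boss at box x -20, y +70 mm (under plate hole 3).
- fader (a joint): Position of the fader along its track, 0 to 0.070 m, growing towards the box's +y (0 is box y -35 mm). It stays where it is left; about 1.5 N slides it. It starts between 0 and 0.025. At the white mark it reads 0.050.
- fader_top (a point): Centre of the top of the fader's orange grip: a block 24 mm across the track (box x), 12 mm along the track (box y), its top 24 mm above the deck (54 mm above the bench).
- fader_mark (a point): The preset: the point on the deck (30 mm above the bench) on the track's centre line level with the two long white lines beside the track, at box y +15 mm. The fader grip belongs centred on it.
- lock_plate: Loose flat aluminium plate, 64 (its x) x 164 (its y) x 5 mm, 0.08 to 0.17 kg. Origin: centre of its underside; z up. Four 12 mm round holes at x +-20, y +-70 mm; a rectangular window 32 (x) x 20 (y) mm centred at y +15 mm. Starts lying on the wooden rest, underside 30 mm above the bench, turned less than 60 degrees from its place on the box. Can be gripped across its 64 mm width at its middle.
- lock_plate_hole0 (a point): Centre of the plate's hole at plate x -20, y -70 mm, on the upper face (5 mm above the underside).
- lock_plate_hole1 (a point): The same at plate x +20, y -70 mm.
- lock_plate_hole2 (a point): The same at plate x +20, y +70 mm.
- lock_plate_hole3 (a point): The same at plate x -20, y +70 mm.
- plate_rest: Wooden block fixed to the bench, 30 (x) x 120 (y) x 30 mm. The plate starts centred on it and parallel to it, overhanging it 17 mm on both long sides, so fingertips can reach 8 to 12 mm below the plate. Origin: centre of its underside.
- mug: Green mug, 80 mm across, 85 mm tall, standing loose on the bench beyond the work. Origin: centre of its underside. Leave alone.
- tape: Roll of masking tape lying flat, 90 mm across, 25 mm high. Origin: centre of its underside. Leave alone.
- glue: White jar of glue with an orange cap, 48 mm across, 100 mm tall. Origin: centre of its underside. Leave alone.
Things that resemble listed ones, but are neither listed nor needed, are in the scene too. There is more than one size of the plate_rest; the job needs the smallest.

How it is judged:
On the way, in this order (a step that is already met when the one before it is completed fails the run):
1. the fader stands at the white mark (within 4 mm) (value of joint fader between 0.046 and 0.054 m and velocity of joint fader between -0.01 and 0.01 m/s), for 0.2 s.
2. the plate is lifted off its rest by the fingers (z of lock_plate in the frame of plate_rest above 0.045 m and contact force between the fingers and lock_plate above 1 N), for 0.2 s.
At the end, for the whole second after the job is handed in: The fingers hold the plate steady (under 10 mm/s), level within 0.08 rad, its underside 8 to 35 mm above the boss tops, not touching the box; each round hole within 4 mm horizontally of its boss hole, so a 4 mm screw drops straight in; fader within 4 mm of the mark (horizontal distance between lock_plate_hole0 and boss0 below 0.004 m and horizontal distance between lock_plate_hole1 and boss1 below 0.004 m and horizontal distance between lock_plate_hole2 and boss2 below 0.004 m and horizontal distance between lock_plate_hole3 and boss3 below 0.004 m and z of lock_plate in the frame of control_box between 0.068 and 0.095 m and angle between lock_plate's own z axis and vertical below 0.08 rad and contact force between the fingers and lock_plate above 1 N and contact force between lock_plate and control_box below 0.1 N and linear speed of lock_plate below 0.01 m/s and angular speed of lock_plate below 0.1 rad/s and value of joint fader between 0.046 and 0.054 m); the arm keeps its last pose, push and grip.
It fails at once if the mug is disturbed (moved more than 15 mm) (distance of mug from where it was at the start of the episode above 0.015 m).
It fails at once if the tape is disturbed (moved more than 15 mm) (distance of tape from where it was at the start of the episode above 0.015 m).
It fails at once if the glue is disturbed (moved more than 15 mm) (distance of glue from where it was at the start of the episode above 0.015 m).
It fails at once if the plate is knocked against the box or its bosses (over 3 N) (contact force between lock_plate and control_box above 3 N).
It also fails if it takes over 50 s, if anything falls off the work surface, if the arm or the gripper's body presses on something with over 40 N, if the wrist force passes 120 N, or if a joint passes its speed limit or range.

## Robot

A 6-joint arm with a two-finger parallel gripper is mounted at the origin on the work surface. World frame = base frame: x ahead of the robot, y to its left, z up, the work surface at z = 0. Lengths are in m, angles in rad, forces in N, time in s.
With the tool pointing down it reaches from about 0.35 to 0.875 m from the base axis. Payload 4.2 kg.
Tool frame: the origin (TCP) lies at the very end of the fingers, on their centre line; the grasp point (between the pads) lies 19 mm behind it (robot.grip_depth is the distance from the TCP to the grasp point, in m); z points along the fingers, y is the direction in which the jaws open and shut (so a half turn about z gives the same grasp; the last joint's range is limited). The gripper opens to 87 mm and grips with 3 to 60 N. Pads are 19 mm wide; open, the fingers measure 117 mm over their backs; the gripper's body (75 mm by 190 mm) begins 51 mm behind the grasp point.
Start: joints at [1.468, 0.385, 0.008, 0, -1.194, -0.259], TCP at [0.221, 0.585, 0.223] pointing down, gripper open.
Joint ranges: [-3.14, 3.14], [-1.21, 2.06], [-1.07, 1.41], [-3.16, 2.05], [-2.99, -0.16], [-3.1, 3.1]. Speed limits (rad/s): [2.79, 2.79, 3.14, 3.14, 3.14, 3.14].

## Interface

Orientations are given as a unit quaternion [w, x, y, z].
In Python, from cell import robot gives the robot as it stands. The module is installed in compiled form; this text tells all that it offers.
- The arm moves only by the tool jog_arm, never from a script. Its argument "plan" is one flat list of numbers, 7 for each row, row after row: the shift along the tool's x, y, z each as a share of 0.8 m, from -1 to 1, then the turn, a rotation vector about the tool's x, y, z each as a share of 90 degrees, from -1 to 1, then the gripper's target within -1 to 1 (fully open at 1, half-way at 0, shut at -1). In form: [x, y, z, wx, wy, wz, hand, x, y, z, wx, wy, wz, hand, ...]. A call has 1 to 10 rows; each row is the pose to reach, as a shift and turn from the pose commanded when the call began, along the tool's axes at that moment; what a row does not reach only later rows make up. A row lasts 1/10 s, in which the tool goes at most 50 mm and 8.59 degrees, less where a joint would pass 70% of its speed; a pose out of reach is approached as far as the arm can. A call with a number of a shift or a turn outside -1 to 1 is refused whole. A call with a gripper value outside its range is refused whole. The fingers move at their own pace and stop on an object; the grip force is fixed at half the most. Time passes only in rows, so rows that repeat a pose let the fingers close. It gives the time, the measured TCP pose, the force and the opening at its end, in the units of the state.
- robot.observe(): the state, without advancing time (a new reading comes with each control period).
- robot.read_camera(name): name is "side" or "top" or "wrist"; returns the picture (400x640x3 uint8, red, green, blue); there is no depth.
- robot.camera_info(name): a dict with "vfov" (degrees; the focal length in pixels is half the picture's height over the tangent of half this angle, whatever the lens; pixels are square), "cx", "cy" (the principal point, pixels), "R" (3x3) and "t" (3): a world point X has camera coordinates R X + t. Camera axes: x right, y down, z forward; pixel columns grow to the right and rows downward; lengths in m; the calibration is good to about 2 mm. The wrist camera is an equidistant fisheye: a pixel r from the principal point sees the ray r / f radians off the axis. A picture is of the moment at which its call begins: read the wrist's pose just before it. camera_info takes no time and is no camera call; for the wrist camera it gives the pose at the moment of the call.
- robot.sign_off(): hands the job in, once; it reports no verdict.
The state is a dict: "time_s": time; "qpos": joint angles; "joint_vel": joint speeds; "joint_efforts": joint torques, N m; "position": TCP position; "orientation": TCP orientation; "contact_force": force on the tool from outside, world axes, zero at the start; "ft_torque": the same for the moment, N m; "width": opening from 0.0 (shut) to 1.0 (fully open).
Only numpy, scipy, OpenCV 4.12 (cv2) and the standard library are available. Lean on these libraries where they do the work, as an engineer would, in place of code of your own. Each camera call takes 0.05 s, during which the arm holds its last target.

## Working session

There is one attempt and no reset: what is moved stays moved. The work goes in short steps, Python scripts to look and compute and a tool call to move; the robot and the scene stay as the last step left them, time stands still between calls to the robot, and variables do not carry over. Pictures are saved under pics/ and viewed, and the job is handed in when it is done.

Besides the shell and the picture viewer there is one more tool, called by a JSON object that holds its "fn" and its "kwargs". jog_arm: Moves the arm, as the interface text tells. Shift numbers are shares of 0.8 m and turn numbers shares of 90 degrees, none past 1 either way. Its arguments: {"type":"object","properties":{"plan":{"type":"array","items":{"type":"number","minimum":-1,"maximum":1}}},"required":["plan"]}

```bash
mkdir -p pics; python3 - <<'E'
from cell import robot
import cv2,json
s=robot.observe(); print(s)
for n in("side","top","wrist"):
    i=robot.camera_info(n); print(n,i)
    im=robot.read_camera(n); cv2.imwrite(f"pics/{n}0.png",im[:,:,::-1])
E
```

```text
{'time_s': 0.0, 'qpos': array([ 1.46757830e+00,  3.85555572e-01,  6.62725906e-03, -5.09996545e-04,
       -1.19401532e+00, -2.58597225e-01]), 'joint_vel': array([ 4.54717986e-05,  1.46012086e-03, -6.64522502e-04, -2.11243897e-03,
       -2.02561801e-04,  6.94758994e-04]), 'joint_efforts': array([-1.02629660e-03, -3.90660810e+01,  1.87400919e+01,  4.21975359e+00,
        1.09536221e-02, -2.03362583e-04]), 'position': array([0.22100028, 0.58397149, 0.22145914]), 'orientation': array([ 1.08880845e-03,  9.83663271e-01, -1.80014892e-01, -1.52967618e-04]), 'contact_force': array([ 0.59276028, -0.49333467, -0.07225401]), 'ft_torque': array([-0.01844808, -0.03426112, -0.03770771]), 'width': 1.0026534433121321}
side {'vfov': 54.840148385096356, 'cx': 319.5881114692924, 'cy': 201.83573156917336, 'R': array([[ 0.9340072 , -0.35693953, -0.01499059],
       [-0.24999391, -0.62303425, -0.74116892],
       [ 0.25521284,  0.69600467, -0.67115118]]), 't': array([-0.57320518,  0.1983261 ,  0.98995226])}
top {'vfov': 52.163934158223775, 'cx': 324.8583158552174, 'cy': 198.81466483169527, 'R': array([[-0.02706319, -0.9985196 , -0.04718253],
       [-0.99439398,  0.03171769, -0.10086924],
       [ 0.10221644,  0.04418818, -0.99378026]]), 't': array([-0.00691533,  0.61218226,  0.85296477])}
wrist {'vfov': 65.70646984690485, 'cx': 318.06664616756626, 'cy': 192.97608474797647, 'R': array([[-0.35443093, -0.93507754,  0.00295128],
       [-0.90735078,  0.34468093,  0.24064417],
       [-0.22603821,  0.0826139 , -0.97060892]]), 't': array([ 0.62247125, -0.02982833,  0.39105889])}
```

View pics/top0.png

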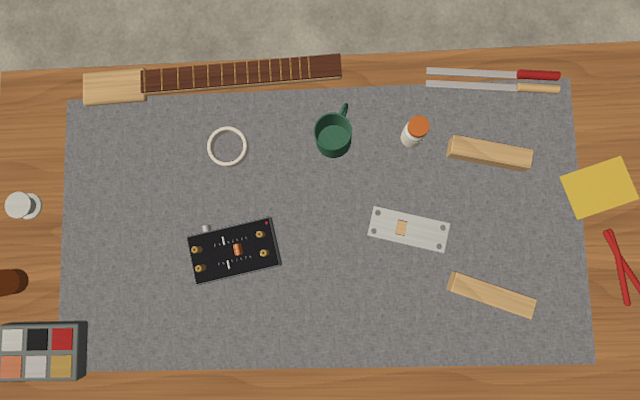

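View pics/side0.png

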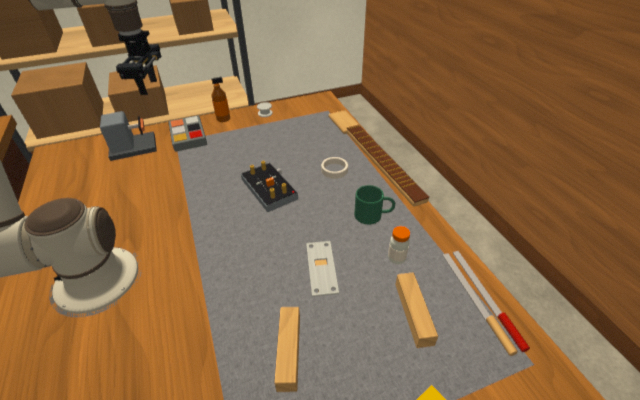

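View pics/wrist0.png

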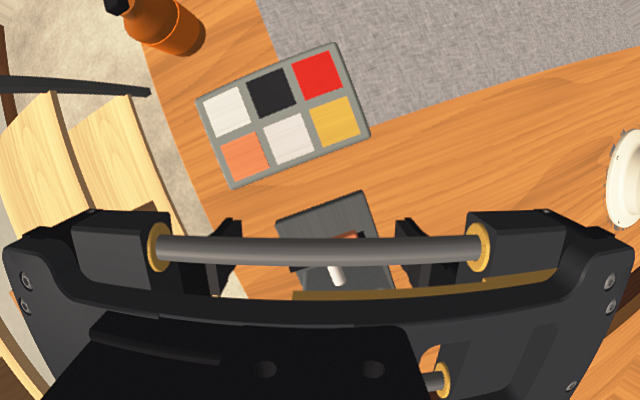

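```bash
python3 - <<'E'
import cv2
t=cv2.imread("pics/top0.png")
cv2.imwrite("pics/boxc.png",cv2.resize(t[205:295,175:295],None,fx=6,fy=6,interpolation=cv2.INTER_CUBIC))
cv2.imwrite("pics/platec.png",cv2.resize(t[195:265,355:465],None,fx=7,fy=7,interpolation=cv2.INTER_CUBIC))
s=cv2.imread("pics/side0.png")
cv2.imwrite("pics/sboxc.png",cv2.resize(s[145:220,230:310],None,fx=8,fy=8,interpolation=cv2.INTER_CUBIC))
E
```

```text
(no output)
```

View pics/boxc.png

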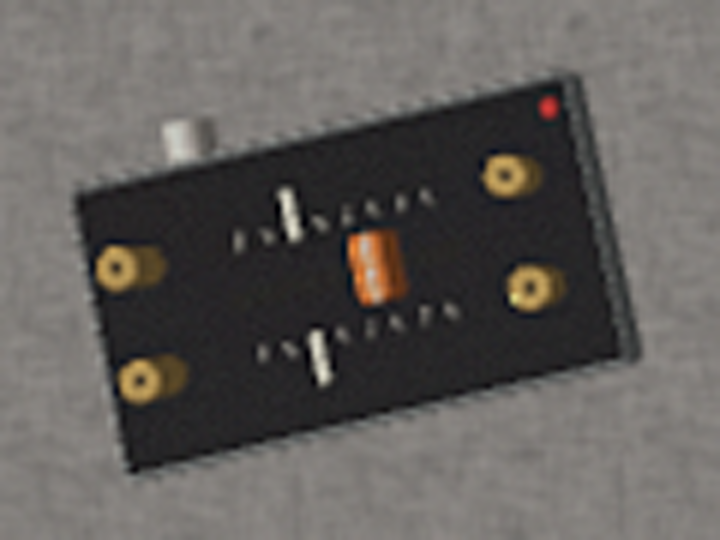

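View pics/platec.png

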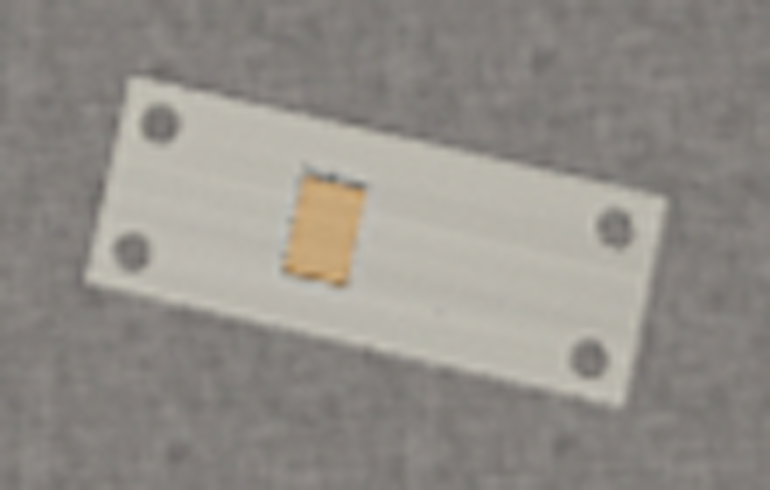

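View pics/sboxc.png

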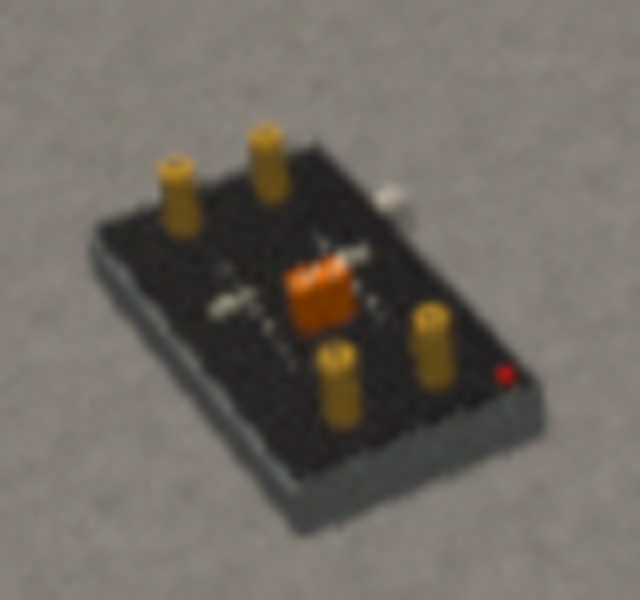

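```bash
cat > h.py <<'E'
import numpy as np, cv2
from cell import robot
from scipy.spatial.transform import Rotation as Ro
def K(i):
    f=200/np.tan(np.radians(i["vfov"])/2); return f
def pix2w(i,uv,z,fish=False):
    out=[]
    for u,v in np.atleast_2d(uv):
        d=np.array([u-i["cx"],v-i["cy"]])/K(i)
        if fish:
            th=np.hypot(*d); r=np.array([*(d/th*np.sin(th)),np.cos(th)]) if th>0 else np.array([0,0,1.])
        else: r=np.array([d[0],d[1],1.])
        R=np.array(i["R"]);t=np.array(i["t"]); o=-R.T@t; w=R.T@r
        out.append(o+w*(z-o[2])/w[2])
    return np.array(out)
def w2pix(i,P,fish=False):
    X=(np.array(i["R"])@np.atleast_2d(P).T).T+i["t"]; f=K(i)
    if fish:
        rr=np.hypot(X[:,0],X[:,1]); th=np.arctan2(rr,X[:,2]); p=X[:,:2]/rr[:,None]*th[:,None]
    else: p=X[:,:2]/X[:,2:]
    return p*f+[i["cx"],i["cy"]]
HOL=np.array([[-20,-70],[20,-70],[20,70],[-20,70]])/1000.
def fit(W,L=HOL):
    W=W[:,:2]; a=L-L.mean(0); b=W-W.mean(0)
    th=np.arctan2((a[:,0]*b[:,1]-a[:,1]*b[:,0]).sum(),(a*b).sum())
    R=np.array([[np.cos(th),-np.sin(th)],[np.sin(th),np.cos(th)]]); t=W.mean(0)-R@L.mean(0)
    return t,th,((R@L.T).T+t-W)*1000
def uncrop(p,s,x0,y0): return (np.array(p,float)+.5)/s-.5+[x0,y0]
def tcp(s): return np.array(s["position"]),Ro.from_quat(np.roll(s["orientation"],-1))
E
python3 - <<'E'
from h import *
np.set_printoptions(precision=4,suppress=True)
i=robot.camera_info("top")
b=uncrop([(530,288),(505,175),(117,268),(140,380)],6,175,205)
t,th,e=fit(pix2w(i,b,.06));print("box",t,np.degrees(th),e)
p=uncrop([(589,359),(615,229),(160,124),(131,252)],7,355,195)
t2,th2,e=fit(pix2w(i,p,.035));print("plate",t2,np.degrees(th2),e)
R=np.array([[np.cos(th),-np.sin(th)],[np.sin(th),np.cos(th)]])
f=pix2w(i,uncrop([(369,268)],6,175,205),.054)[0]
print("fader",f,(R.T@(f[:2]-t))*1000)
m=pix2w(i,uncrop([(289,215),(320,358)],6,175,205),.03)
print("mark",m,(R.T@(m[:,:2]-t).T).T*1000)
i=robot.camera_info("side")
b=uncrop([(338,350),(432,311),(266,132),(177,164)],8,230,145)
t,th,e=fit(pix2w(i,b,.06));print("box side",t,np.degrees(th),e)
ps,r=tcp(robot.observe());print(ps,r.as_matrix())
E
```

```text
box [0.506  0.1783] 11.730990220700999 [[ 0.0767  0.0847]
 [-0.0105 -0.1011]
 [ 0.1054 -0.099 ]
 [-0.1716  0.1154]]
plate [ 0.5416 -0.199 ] -14.817865363517413 [[ 0.0101  0.153 ]
 [ 0.014  -0.2026]
 [ 0.016   0.0643]
 [-0.0401 -0.0148]]
fader [0.5088 0.1636 0.054 ] [ -0.2217 -15.0074]
mark [[0.5282 0.1991 0.03  ]
 [0.4768 0.1879 0.03  ]] [[ 26.0229  15.8262]
 [-26.581   15.3182]]
box side [0.5086 0.1825] 12.045630622423847 [[ 0.2233 -0.1049]
 [-0.0983 -0.6113]
 [ 0.0399  0.6965]
 [-0.1648  0.0198]]
[0.2211 0.5841 0.2217] [[ 0.9352 -0.3541 -0.0005]
 [-0.3541 -0.9352 -0.0016]
 [ 0.0001  0.0016 -1.    ]]
```

```bash
cat >> h.py <<'E'
def plan(target,yaw,obs=None):
    """target xyz TCP; yaw deg of tool y axis, tool straight down"""
    s=obs or robot.observe(); p,r=tcp(s)
    a=np.radians(yaw); y=np.array([np.cos(a),np.sin(a),0]); z=np.array([0,0,-1.]); x=np.cross(y,z)
    rt=Ro.from_matrix(np.array([x,y,z]).T)
    print("at",np.round(p,4),"shift",np.round(r.inv().apply(np.array(target)-p)/.8,4),"turn",np.round((r.inv()*rt).as_rotvec()/(np.pi/2),4),
      "F",np.round(s["contact_force"],2),"w",round(s["width"],3),"t",s["time_s"])
def box2w(t,th,q):
    return np.array(t)+np.array([[np.cos(th),-np.sin(th)],[np.sin(th),np.cos(th)]])@np.array(q)
E
python3 - <<'E'
from h import *
q=box2w([.507,.1795],np.radians(11.8),[0,-.014]);print(q)
plan([*q,.17],-78.2)
E
```

```text
[0.50986294 0.16579586]
at [0.2211 0.5841 0.2217] shift [0.5228 0.3611 0.0653] turn [ 1.000e-03  2.000e-04 -3.615e-01] F [ 0.14 -0.05 -0.29] w 1.003 t 0.15
```

{"fn": "jog_arm", "kwargs": {"plan": [0.05, 0.035, 0.006, 0, 0, -0.036, -0.3, 0.52, 0.36, 0.065, 0, 0, -0.36, -0.3, 0.52, 0.36, 0.065, 0, 0, -0.36, -0.3, 0.52, 0.36, 0.065, 0, 0, -0.36, -0.3, 0.52, 0.36, 0.065, 0, 0, -0.36, -0.3, 0.52, 0.36, 0.065, 0, 0, -0.36, -0.3, 0.52, 0.36, 0.065, 0, 0, -0.36, -0.3, 0.52, 0.36, 0.065, 0, 0, -0.36, -0.3, 0.52, 0.36, 0.065, 0, 0, -0.36, -0.3, 0.52, 0.36, 0.065, 0, 0, -0.36, -0.3]}}

```text
time_s: 1.15
position: [0.5028, 0.1751, 0.1715]
orientation: [-0.0, 0.995, 0.102, -0.0]
contact_force: [0.7, 0.5, 0.4]
width: 0.358
```

```bash
python3 - <<'E'
from h import *
q=box2w([.507,.1795],np.radians(11.8),[0,-.014])
plan([*q,.17],-78.2)
E
```

```text
at [0.5028 0.1751 0.1715] shift [0.0063 0.0132 0.0019] turn [-0.     -0.     -0.0012] F [0.67 0.52 0.43] w 0.358 t 1.15
```

{"fn": "jog_arm", "kwargs": {"plan": [0, 0, 0, 0, 0, 0, -0.3, 0, 0, 0, 0, 0, 0, -0.3, 0, 0, 0, 0, 0, 0, -0.3]}}

```text
time_s: 1.45
position: [0.5018, 0.1775, 0.1717]
orientation: [-0.0, 0.995, 0.102, -0.0]
contact_force: [0.1, -0.1, -0.3]
width: 0.351
```

```bash
python3 - <<'E'
from h import *
q=box2w([.507,.1795],np.radians(11.8),[0,-.014])
plan([*q,.17],-78.2)
np.set_printoptions(precision=4,suppress=True)
for n in("wrist","top"):
    i=robot.camera_info(n); im=robot.read_camera(n); cv2.imwrite(f"pics/{n}1.png",im[:,:,::-1]); np.save(f"{n}1.npy",dict(i),allow_pickle=True)
E
```

```text
at [0.5018 0.1775 0.1717] shift [0.0069 0.0164 0.0021] turn [-0.0001  0.0001 -0.0011] F [ 0.08 -0.07 -0.33] w 0.351 t 1.45
```

View pics/wrist1.png

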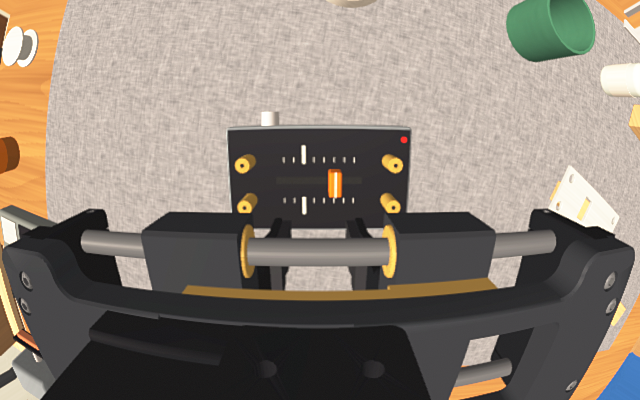

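View pics/top1.png

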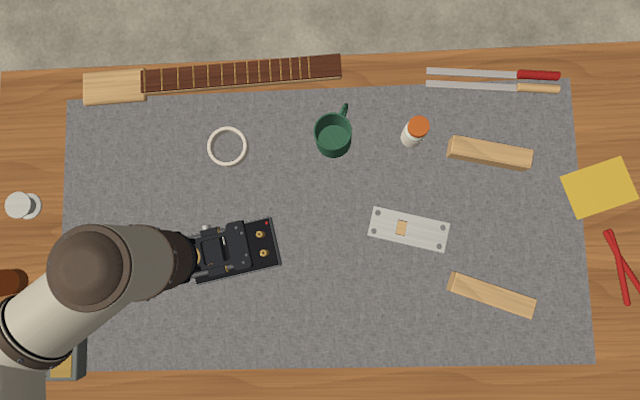

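```bash
python3 - <<'E'
import cv2
t=cv2.imread("pics/wrist1.png")
cv2.imwrite("pics/w1c.png",cv2.resize(t[115:225,220:420],None,fx=4,fy=4,interpolation=cv2.INTER_CUBIC))
E
```

```text
(no output)
```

View pics/w1c.png

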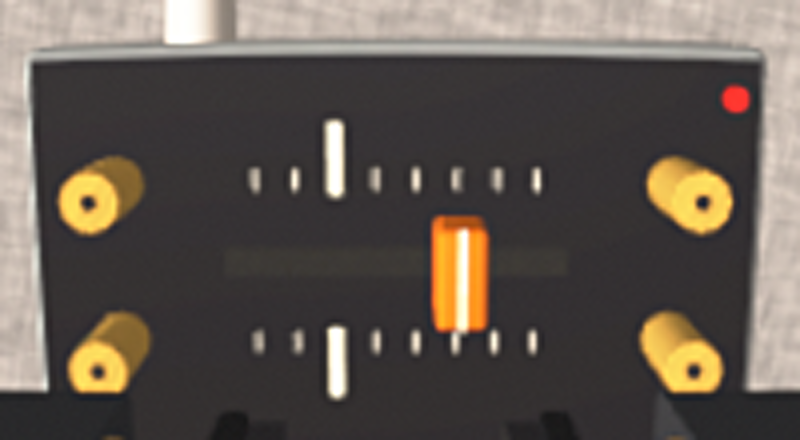

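```bash
python3 - <<'E'
from h import *
np.set_printoptions(precision=4,suppress=True)
i=np.load("wrist1.npy",allow_pickle=True).item()
u=lambda p:uncrop(p,4,220,115)
t,th,e=fit(pix2w(i,u([(693,371),(703,202),(88,202),(97,371)]),.06,True));print("box",t,np.degrees(th),e)
R=np.array([[np.cos(th),-np.sin(th)],[np.sin(th),np.cos(th)]])
for p,z in(((462,281),.054),((334,158),.03),((337,362),.03)):
    f=pix2w(i,u([p]),z,True)[0]; print(f,R.T@(f[:2]-t)*1000)
s=robot.observe();p,_=tcp(s);print("tcp px",w2pix(i,[p],True),s["position"])
plan([*box2w([.507,.1795],th,[0,-.014]),.17],-78.2)
E
```

```text
box [0.5047 0.1764] 11.669499595667688 [[ 0.0725  0.3643]
 [-0.2611  0.4102]
 [-0.0554 -0.3754]
 [ 0.244  -0.3991]]
[0.5079 0.1612 0.054 ] [  0.1419 -15.4997]
[0.5271 0.1965 0.03  ] [26.0322 15.1487]
[0.4758 0.1856 0.03  ] [-26.4385  14.9036]
tcp px [[314.6923 234.7837]] [0.5016 0.1781 0.1719]
at [0.5016 0.1781 0.1719] shift [0.0069 0.0172 0.0024] turn [-0.0002 -0.0002 -0.0001] F [ 0.69 -0.29  0.2 ] w 0.349 t 1.55
```

```bash
python3 - <<'E'
from h import *
q=box2w([.506,.178],np.radians(11.7),[0,-.0153]);print(q)
plan([*q,.08],-78.3)
E
```

```text
[0.50910265 0.16301789]
at [0.5016 0.1781 0.1719] shift [0.0053 0.0204 0.1149] turn [-0.0002 -0.0002  0.001 ] F [ 0.69 -0.29  0.2 ] w 0.349 t 1.55
```

{"fn": "jog_arm", "kwargs": {"plan": [0.0053, 0.0204, 0.05, 0, 0, 0, -0.3, 0.0053, 0.0204, 0.1149, 0, 0, 0, -0.3, 0.0053, 0.0204, 0.1149, 0, 0, 0, -0.3, 0.0053, 0.0204, 0.1149, 0, 0, 0, -0.3, 0.0053, 0.0204, 0.1149, 0, 0, 0, -0.3]}}

```text
time_s: 2.05
position: [0.5111, 0.1635, 0.0822]
orientation: [-0.001, 0.995, 0.103, 0.002]
contact_force: [0.8, -0.3, 0.8]
width: 0.348
```

```bash
python3 - <<'E'
from h import *
q=box2w([.506,.178],np.radians(11.7),[0,-.0153]);print(q)
plan([*q,.036],-78.3)
im=robot.read_camera("wrist"); cv2.imwrite(f"pics/w2.png",im[:,:,::-1])
im=robot.read_camera("side"); cv2.imwrite(f"pics/s2.png",cv2.resize(im[100:240,200:380,::-1],None,fx=4,fy=4))
E
```

```text
[0.50910265 0.16301789]
at [0.5111 0.1635 0.0822] shift [-0.0028  0.0002  0.0578] turn [-0.0007 -0.0029  0.0011] F [ 0.79 -0.34  0.8 ] w 0.348 t 2.05
```

View pics/w2.png

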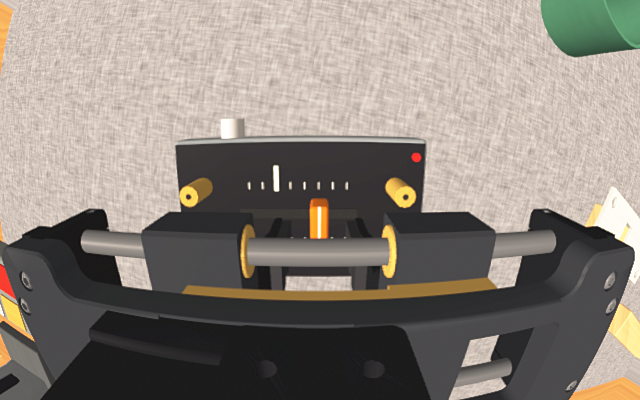

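View pics/s2.png

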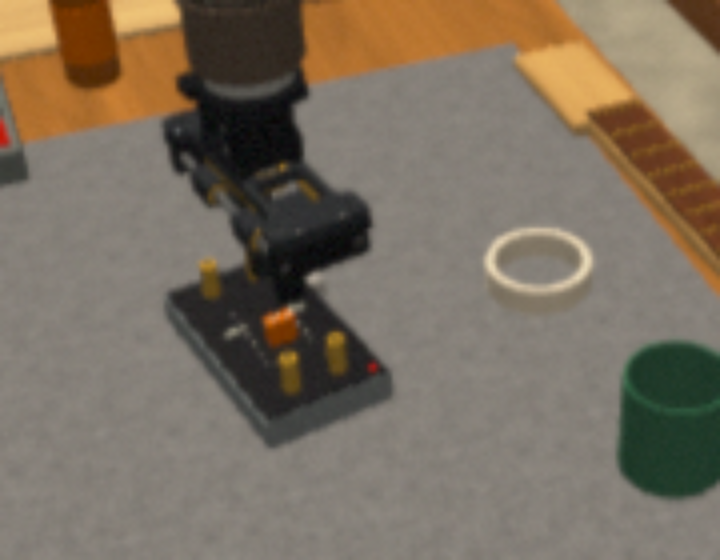

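{"fn": "jog_arm", "kwargs": {"plan": [-0.0015, 0, 0.0275, 0, 0, 0, -0.3, -0.0025, 0, 0.0575, 0, 0, 0, -0.3, -0.0025, 0, 0.0575, 0, 0, 0, -0.3, -0.0025, 0, 0.0575, 0, 0, 0, -0.3, -0.0025, 0, 0.0575, 0, 0, 0, -1, -0.0025, 0, 0.0575, 0, 0, 0, -1, -0.0025, 0, 0.0575, 0, 0, 0, -1, -0.0025, 0, 0.0575, 0, 0, 0, -1, -0.0025, 0, 0.0575, 0, 0, 0, -1]}}

```text
time_s: 3.05
position: [0.5081, 0.1618, 0.0346]
orientation: [-0.0, 0.995, 0.102, 0.001]
contact_force: [-1.9, 1.0, 5.0]
width: 0.133
```

```bash
python3 - <<'E'
from h import *
q=box2w([.506,.178],np.radians(11.7),[0,.015]);print(q)
plan([*q,.036],-78.3)
E
```

```text
[0.50295819 0.19268834]
at [0.5081 0.1618 0.0346] shift [ 0.0016 -0.0391 -0.0017] turn [-0.0002 -0.0009 -0.    ] F [-1.91  1.04  4.97] w 0.133 t 3.05
```

{"fn": "jog_arm", "kwargs": {"plan": [0, -0.01, -0.002, 0, 0, 0, -1, 0, -0.02, -0.002, 0, 0, 0, -1, 0, -0.03, -0.002, 0, 0, 0, -1, 0, -0.038, -0.002, 0, 0, 0, -1, 0, -0.038, -0.002, 0, 0, 0, -1, 0, -0.038, -0.002, 0, 0, 0, -1]}}

```text
time_s: 3.65
position: [0.5017, 0.1924, 0.0348]
orientation: [-0.001, 0.995, 0.102, 0.0]
contact_force: [5.2, 2.4, -11.5]
width: 0.137
```

```bash
python3 - <<'E'
from h import *
q=box2w([.506,.178],np.radians(11.7),[0,.015]);print(q)
plan([*q,.036],-78.3)
im=robot.read_camera("wrist"); cv2.imwrite(f"pics/w3.png",im[:,:,::-1])
E
```

```text
[0.50295819 0.19268834]
at [0.5017 0.1924 0.0348] shift [ 0.0017 -0.     -0.0016] turn [-0.0007 -0.0007 -0.    ] F [  5.17   2.37 -11.52] w 0.137 t 3.65
```

View pics/w3.png

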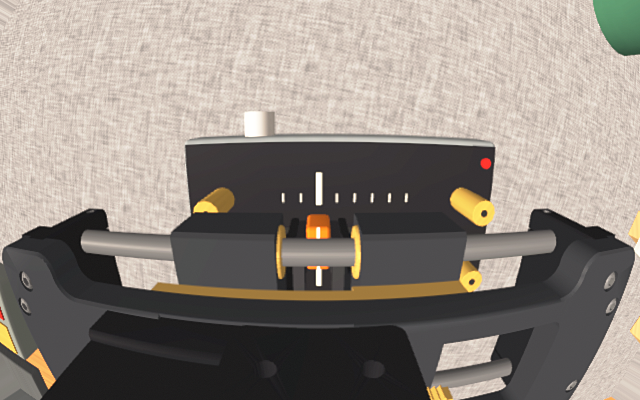

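{"fn": "jog_arm", "kwargs": {"plan": [0, 0, 0, 0, 0, 0, -0.3, 0, 0, 0, 0, 0, 0, -0.3, 0, 0, 0, 0, 0, 0, -0.3, 0, 0, 0, 0, 0, 0, -0.3, 0, 0, -0.03, 0, 0, 0, -0.3, 0, 0, -0.08, 0, 0, 0, -0.3, -0.04, 0, -0.17, 0, 0, 0, -0.3, -0.06, 0, -0.17, 0, 0, 0, -0.3, -0.06, 0, -0.17, 0, 0, 0, -0.3, -0.06, 0, -0.17, 0, 0, 0, 1]}}

```text
time_s: 4.7
position: [0.4541, 0.1815, 0.1721]
orientation: [-0.001, 0.995, 0.102, 0.001]
contact_force: [-0.7, -1.0, -0.3]
width: 0.388
```

```bash
python3 - <<'E'
from h import *
np.set_printoptions(precision=4,suppress=True)
robot.read_camera("side");robot.read_camera("side")
i=robot.camera_info("wrist");im=robot.read_camera("wrist"); cv2.imwrite(f"pics/w4.png",im[:,:,::-1]);np.save("w4.npy",dict(i),allow_pickle=True)
cv2.imwrite("pics/w4c.png",cv2.resize(im[115:225,220:420,::-1],None,fx=4,fy=4,interpolation=cv2.INTER_CUBIC))
plan([.5416,-.199,.15],165.2)
E
```

```text
at [0.4543 0.1812 0.17  ] shift [0.011  0.4875 0.0255] turn [0.0021 0.0002 1.2939] F [ 0.5   0.21 -0.55] w 0.497 t 4.85
```

View pics/w4.png

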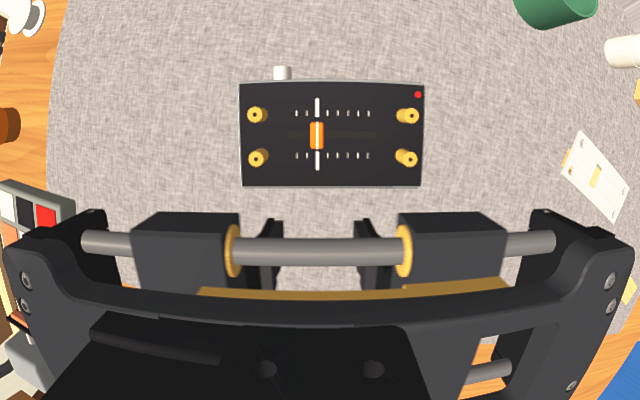

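View pics/w4c.png

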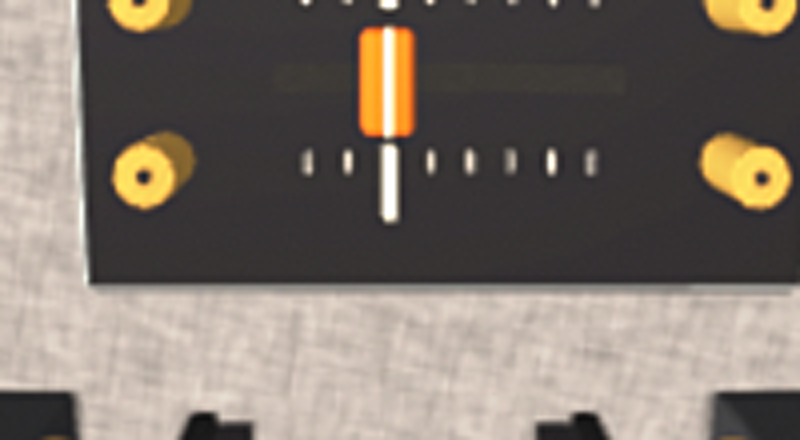

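```bash
python3 - <<'E'
from h import *
np.set_printoptions(precision=4,suppress=True)
im=cv2.imread("pics/w4.png"); cv2.imwrite("pics/w4d.png",cv2.resize(im[75:195,230:430],None,fx=4,fy=4,interpolation=cv2.INTER_CUBIC))
E
```

```text
(no output)
```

View pics/w4d.png

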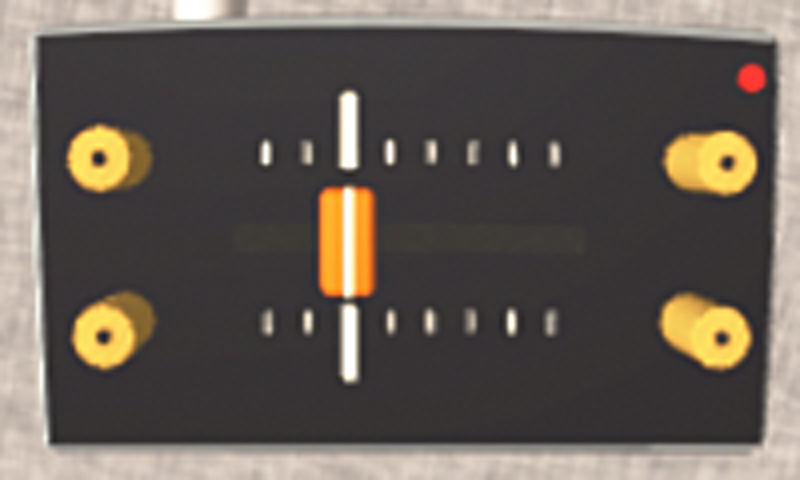

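{"fn": "jog_arm", "kwargs": {"plan": [0.011, 0.06, 0, 0, 0, 0.09, 1, 0.011, 0.4875, 0, 0, 0, 0.95, 1, 0.011, 0.4875, 0, 0, 0, 0.95, 1, 0.011, 0.4875, 0, 0, 0, 0.95, 1, 0.011, 0.4875, 0, 0, 0, 0.95, 1, 0.011, 0.4875, 0, 0, 0, 0.95, 1, 0.011, 0.4875, 0, 0, 0, 0.95, 1, 0.011, 0.4875, 0, 0, 0, 0.95, 1, 0.011, 0.4875, 0, 0, 0, 0.95, 1, 0.011, 0.4875, 0, 0, 0, 0.95, 1]}}

```text
time_s: 5.85
position: [0.5416, -0.2007, 0.1686]
orientation: [0.001, 0.797, -0.604, -0.002]
contact_force: [0.4, 0.1, -0.3]
width: 0.992
```

{"fn": "jog_arm", "kwargs": {"plan": [0, 0, 0, 0, 0, 0.09, 1, 0, 0, 0, 0, 0, 0.18, 1, 0, 0, 0, 0, 0, 0.27, 1, 0, 0, 0, 0, 0, 0.34, 1, 0, 0, 0, 0, 0, 0.34, 1]}}

```text
time_s: 6.35
position: [0.5417, -0.1989, 0.1693]
orientation: [-0.001, -0.613, 0.79, 0.001]
contact_force: [0.8, 0.1, 0.6]
width: 0.996
```

```bash
python3 - <<'E'
from h import *
plan([.5416,-.199,.15],165.2)
i=robot.camera_info("wrist");im=robot.read_camera("wrist"); cv2.imwrite(f"pics/w5.png",im[:,:,::-1]);np.save("w5.npy",dict(i),allow_pickle=True)
E
```

```text
at [ 0.5417 -0.1989  0.1693] shift [0.0001 0.     0.0242] turn [ 0.0023 -0.0004  0.0045] F [0.78 0.1  0.59] w 0.996 t 6.35
```

View pics/w5.png

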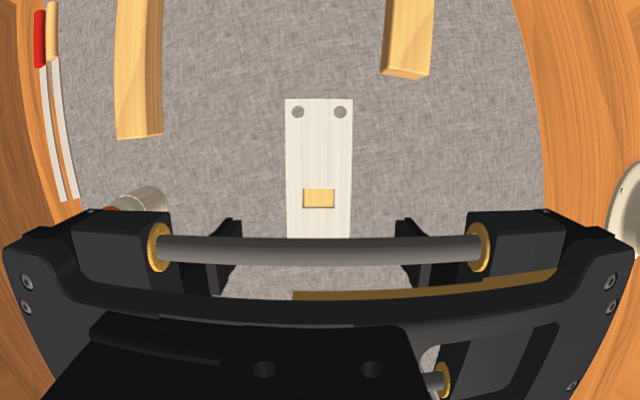

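```bash
python3 - <<'E'
from h import *
np.set_printoptions(precision=4,suppress=True)
i=robot.camera_info("top")
print("glue cap",pix2w(i,[(418,126)],.1),"base",pix2w(i,[(408,143)],0.0))
i=np.load("w4.npy",allow_pickle=True).item(); u=lambda p:uncrop(p,4,230,75)
t,th,e=fit(pix2w(i,u([(722,338),(728,163),(98,158),(104,338)]),.06,True));print("box",t,np.degrees(th),e)
i=np.load("w5.npy",allow_pickle=True).item()
# right in img = ?
W=pix2w(i,[(298,112),(340.5,112)],.035,True);print(W, "mid",W.mean(0),np.linalg.norm(W[0]-W[1]))
W=pix2w(i,[(285,99),(353,99)],.035,True);print(W, "mid",W.mean(0),np.linalg.norm(W[0]-W[1]), np.degrees(np.arctan2(*(W[0]-W[1])[1::-1])))
E
```

```text
glue cap [[ 0.7455 -0.2191  0.1   ]] base [[ 0.735  -0.2141  0.    ]]
box [0.5048 0.176 ] 11.754267481855502 [[-0.0153  0.4089]
 [-0.1136  0.3919]
 [-0.1738 -0.5835]
 [ 0.3027 -0.2173]]
[[ 0.5417 -0.2738  0.035 ]
 [ 0.5025 -0.2637  0.035 ]] mid [ 0.5221 -0.2688  0.035 ] 0.040460321491229904
[[ 0.5505 -0.2892  0.035 ]
 [ 0.4878 -0.2731  0.035 ]] mid [ 0.5191 -0.2812  0.035 ] 0.06474467003036845 -14.370285932425812
```

```bash
python3 - <<'E'
from h import *
plan([.541,-.200,.0205],165.2)
E
```

```text
at [ 0.5418 -0.1989  0.1696] shift [0.0015 0.     0.1864] turn [ 0.0019 -0.0003  0.0058] F [ 0.53 -1.17 -0.11] w 0.999 t 6.4
```

{"fn": "jog_arm", "kwargs": {"plan": [0.0015, 0, 0.05, 0, 0, 0.005, 1, 0.0015, 0, 0.1, 0, 0, 0.005, 1, 0.0015, 0, 0.13, 0, 0, 0.005, 1, 0.0015, 0, 0.15, 0, 0, 0.005, 1, 0.0015, 0, 0.17, 0, 0, 0.005, 1, 0.0015, 0, 0.186, 0, 0, 0.005, 1, 0.0015, 0, 0.186, 0, 0, 0.005, 1, 0.0015, 0, 0.186, 0, 0, 0.005, 1]}}

```text
time_s: 7.2
position: [0.5418, -0.2, 0.0224]
orientation: [-0.0, -0.61, 0.792, 0.0]
contact_force: [-0.4, -0.2, 0.2]
width: 0.997
```

```bash
python3 - <<'E'
from h import *
plan([.541,-.200,.0205],165.2)
im=robot.read_camera("wrist"); cv2.imwrite(f"pics/w6.png",im[:,:,::-1])
im=robot.read_camera("side"); cv2.imwrite(f"pics/s6.png",cv2.resize(im[180:320,230:410,::-1],None,fx=4,fy=4))
E
```

```text
at [ 0.5418 -0.2     0.0224] shift [0.0003 0.001  0.0024] turn [ 0.0002 -0.0002  0.0003] F [-0.43 -0.21  0.22] w 0.997 t 7.2
```

View pics/w6.png

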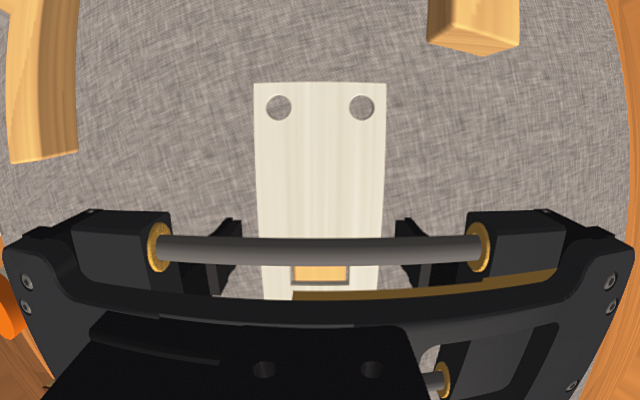

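View pics/s6.png

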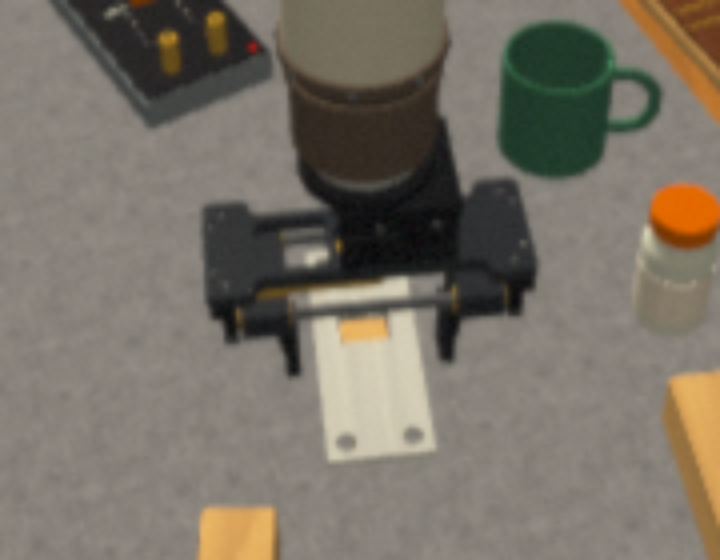

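{"fn": "jog_arm", "kwargs": {"plan": [0, 0, 0.002, 0, 0, 0, 0.3, 0, 0, 0.002, 0, 0, 0, -1, 0, 0, 0.002, 0, 0, 0, -1, 0, 0, 0.002, 0, 0, 0, -1, 0, 0, 0.002, 0, 0, 0, -1, 0, 0, 0.002, 0, 0, 0, -1]}}

```text
time_s: 7.9
position: [0.5417, -0.1998, 0.0212]
orientation: [0.0, -0.61, 0.792, -0.0]
contact_force: [-1.2, 1.3, 3.1]
width: 0.732
```

```bash
python3 - <<'E'
from h import *
plan([.541,-.200,.0205],165.2)
E
```

```text
at [ 0.5417 -0.1998  0.0212] shift [0.0004 0.0008 0.0009] turn [-0.0001 -0.     -0.0003] F [-1.16  1.31  3.1 ] w 0.732 t 7.9
```

{"fn": "jog_arm", "kwargs": {"plan": [0, 0, -0.01, 0, 0, 0, -1, 0, 0, -0.025, 0, 0, 0, -1, 0, 0, -0.045, 0, 0, 0, -1, 0, 0, -0.07, 0, 0, 0, -1, 0, 0, -0.1, 0, 0, 0, -1, 0, 0, -0.125, 0, 0, 0, -1, 0, 0, -0.145, 0, 0, 0, -1, 0, 0, -0.16, 0, 0, 0, -1, 0, 0, -0.165, 0, 0, 0, -1, 0, 0, -0.165, 0, 0, 0, -1]}}

```text
time_s: 8.9
position: [0.5417, -0.1998, 0.1535]
orientation: [0.0, -0.61, 0.792, -0.0]
contact_force: [-0.1, 0.0, -1.2]
width: 0.728
```

```bash
python3 - <<'E'
from h import *
plan([.506,.178,.152],191.7)
im=robot.read_camera("wrist"); cv2.imwrite(f"pics/w7.png",im[:,:,::-1])
E
```

```text
at [ 0.5417 -0.1998  0.1535] shift [-0.4451  0.1641  0.0019] turn [-7.000e-04  1.000e-04 -2.948e-01] F [-0.14  0.02 -1.18] w 0.728 t 8.9
```

View pics/w7.png

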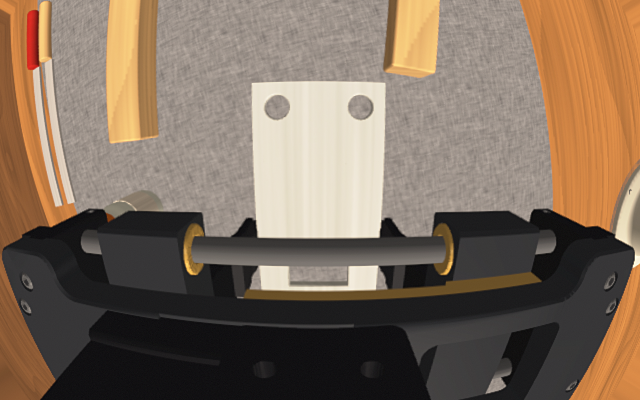

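{"fn": "jog_arm", "kwargs": {"plan": [-0.013, 0.005, 0, 0, 0, -0.009, -1, -0.04, 0.015, 0, 0, 0, -0.028, -1, -0.085, 0.031, 0, 0, 0, -0.057, -1, -0.13, 0.048, 0, 0, 0, -0.086, -1, -0.175, 0.065, 0, 0, 0, -0.117, -1, -0.22, 0.081, 0, 0, 0, -0.147, -1, -0.265, 0.098, 0, 0, 0, -0.177, -1, -0.31, 0.115, 0, 0, 0, -0.207, -1, -0.35, 0.129, 0, 0, 0, -0.234, -1, -0.38, 0.14, 0, 0, 0, -0.254, -1]}}

```text
time_s: 9.95
position: [0.51, 0.125, 0.1522]
orientation: [0.001, 0.756, -0.654, -0.0]
contact_force: [0.2, -0.6, -0.7]
width: 0.728
```

```bash
python3 - <<'E'
from h import *
plan([.5062,.1775,.150],191.72)
E
```

```text
at [0.51   0.125  0.1522] shift [-0.0656 -0.0047  0.0027] turn [ 0.001  -0.0002 -0.0386] F [ 0.18 -0.57 -0.69] w 0.728 t 9.95
```

{"fn": "jog_arm", "kwargs": {"plan": [-0.025, -0.002, 0, 0, 0, -0.015, -1, -0.045, -0.004, 0, 0, 0, -0.03, -1, -0.058, -0.004, 0, 0, 0, -0.036, -1, -0.062, -0.004, 0, 0, 0, -0.038, -1, -0.062, -0.004, 0, 0, 0, -0.038, -1, -0.062, -0.004, 0, 0, 0, -0.038, -1]}}

```text
time_s: 10.55
position: [0.5073, 0.1716, 0.1529]
orientation: [0.0, 0.774, -0.633, -0.0]
contact_force: [-0.3, 0.4, -0.7]
width: 0.728
```

```bash
python3 - <<'E'
from h import *
plan([.5062,.1775,.0715],191.72)
for n in("wrist","top","side"):
    i=robot.camera_info(n); im=robot.read_camera(n); cv2.imwrite(f"pics/{n}8.png",im[:,:,::-1]); np.save(f"{n}8.npy",dict(i),allow_pickle=True)
    if n!="wrist": 
        im=im[190:310,160:310] if n=="top" else im[100:230,200:350]
        cv2.imwrite(f"pics/{n}8c.png",cv2.resize(im[:,:,::-1],None,fx=4.5,fy=4.5,interpolation=cv2.INTER_CUBIC))
E
```

```text
at [0.5073 0.1716 0.1529] shift [-7.500e-03 -1.000e-04  1.017e-01] turn [ 0.0003 -0.0001 -0.0036] F [-0.33  0.38 -0.73] w 0.728 t 10.55
```

View pics/wrist8.png

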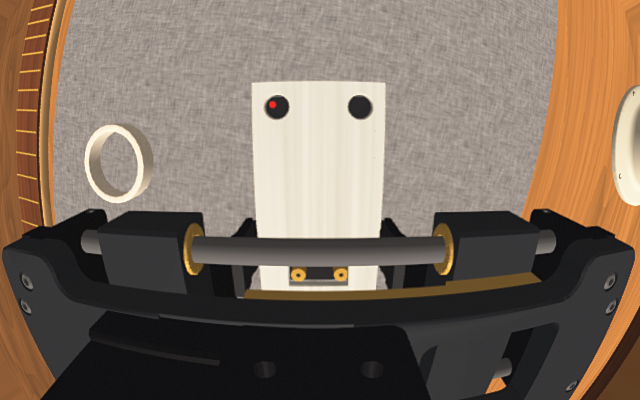

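View pics/top8c.png

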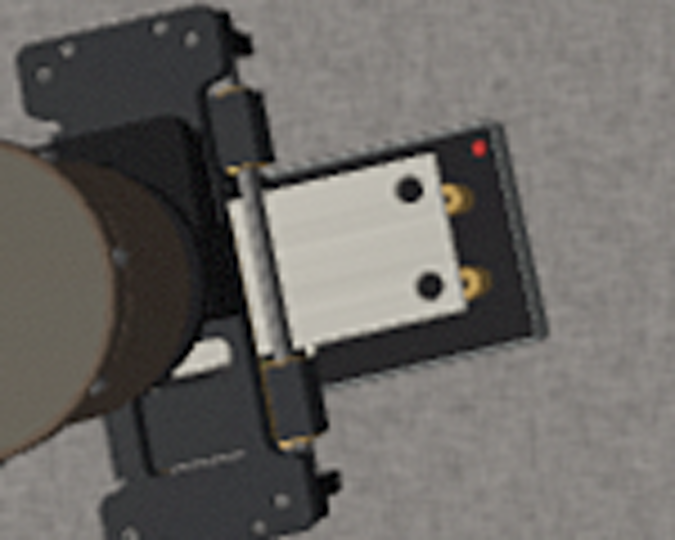

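View pics/side8c.png

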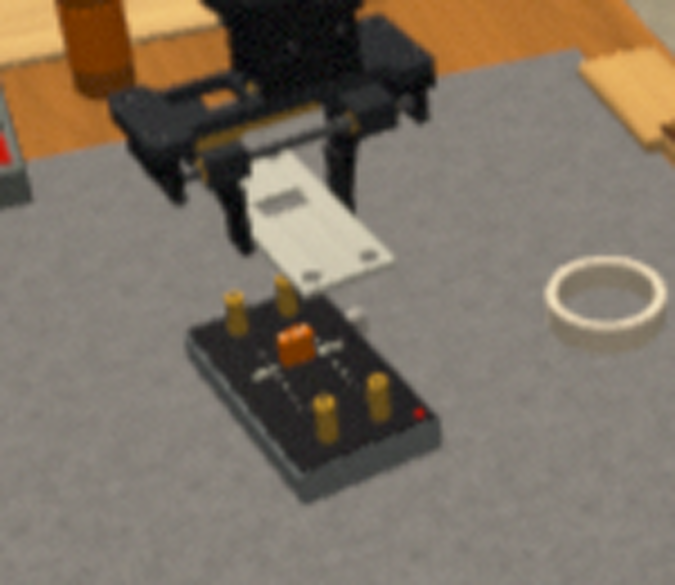

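{"fn": "jog_arm", "kwargs": {"plan": [-0.003, 0, 0.01, 0, 0, -0.002, -1, -0.0075, 0, 0.03, 0, 0, -0.0036, -1, -0.0075, 0, 0.05, 0, 0, -0.0036, -1, -0.0075, 0, 0.065, 0, 0, -0.0036, -1, -0.0075, 0, 0.078, 0, 0, -0.0036, -1, -0.0075, 0, 0.085, 0, 0, -0.0036, -1, -0.0075, 0, 0.085, 0, 0, -0.0036, -1, -0.0075, 0, 0.085, 0, 0, -0.0036, -1]}}

```text
time_s: 11.5
position: [0.5066, 0.1783, 0.0853]
orientation: [-0.0, 0.776, -0.631, 0.0]
contact_force: [1.1, 0.2, 0.4]
width: 0.73
```

```bash
python3 - <<'E'
from h import *
plan([.5062,.1775,.0715],191.72)
for n in("wrist","top","side"):
    i=robot.camera_info(n); im=robot.read_camera(n); cv2.imwrite(f"pics/{n}9.png",im[:,:,::-1]); np.save(f"{n}9.npy",dict(i),allow_pickle=True)
    im={"top":im[200:300,210:300],"side":im[135:220,220:310],"wrist":im[70:310,230:410]}[n]
    k=3 if n=="wrist" else 6
    cv2.imwrite(f"pics/{n}9c.png",cv2.resize(im[:,:,::-1],None,fx=k,fy=k,interpolation=cv2.INTER_CUBIC)[:600])
E
```

```text
at [0.5066 0.1783 0.0853] shift [0.0009 0.0007 0.0172] turn [-0.0005  0.0001  0.0007] F [1.09 0.23 0.43] w 0.73 t 11.5
```

View pics/wrist9.png

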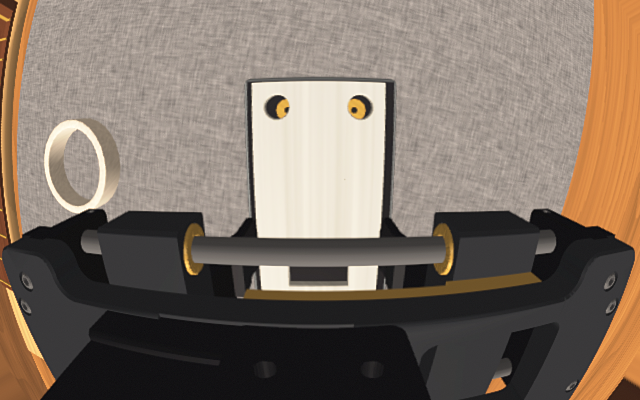

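View pics/top9c.png

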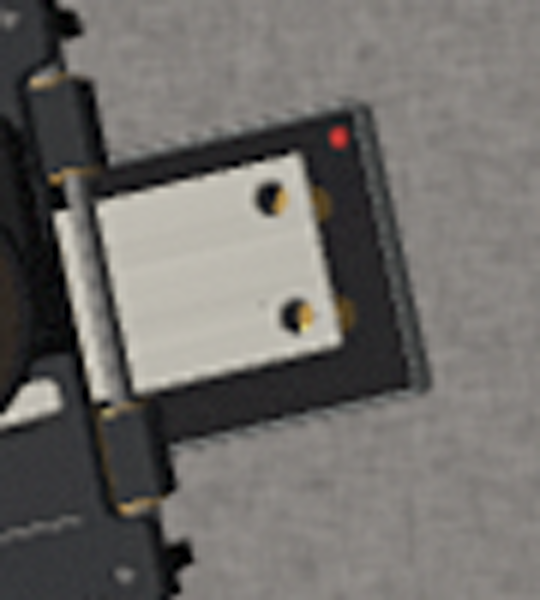

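View pics/side9c.png

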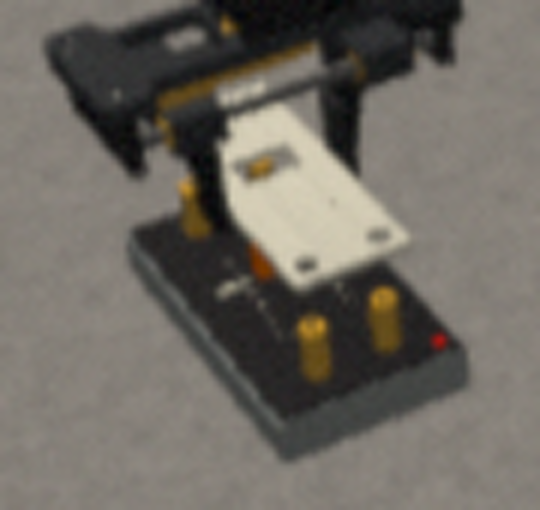

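```bash
python3 - <<'E'
import cv2
im=cv2.imread("pics/wrist9.png"); cv2.imwrite("pics/w9c.png",cv2.resize(im[70:130,240:400],None,fx=5,fy=5,interpolation=cv2.INTER_CUBIC))
E
```

```text
(no output)
```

View pics/w9c.png

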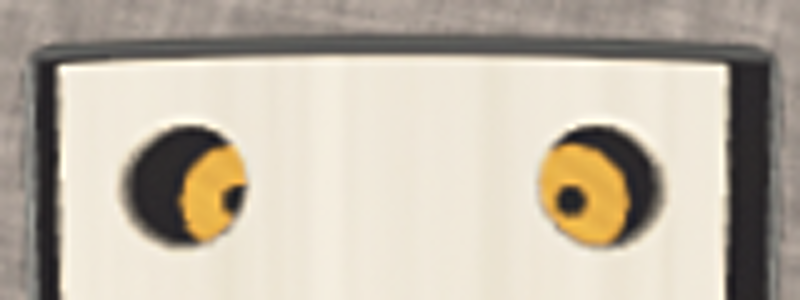

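```bash
python3 - <<'E'
from h import *
np.set_printoptions(precision=4,suppress=True)
i=np.load("wrist9.npy",allow_pickle=True).item(); u=lambda p:uncrop(p,5,240,70)
H=pix2w(i,u([(185,186),(602,186)]),.099,True)[:,:2]; B=pix2w(i,u([(233,200),(572,200)]),.06,True)[:,:2]
print(H,np.linalg.norm(H[0]-H[1]));print(B,np.linalg.norm(B[0]-B[1]))
th=np.radians(11.73);R=np.array([[np.cos(th),-np.sin(th)],[np.sin(th),np.cos(th)]])
print("wrist hole-boss in box frame mm",(H-B)@R*1000)
i=np.load("top9.npy",allow_pickle=True).item(); u=lambda p:uncrop(p,6,210,200)
H=pix2w(i,u([(271,198),(297,316)]),.099)[:,:2]
b=uncrop([(505,175),(530,288)],6,175,205);B=pix2w(i,b,.06)[:,:2]
print(np.linalg.norm(H[0]-H[1]),"top",(H-B)@R*1000)
i=np.load("side9.npy",allow_pickle=True).item(); u=lambda p:uncrop(p,6,220,135)
H=pix2w(i,u([(378,234),(306,264)]),.099)[:,:2]
B=pix2w(i,u([(383,297),(313,326)]),.06)[:,:2]
print(np.linalg.norm(H[0]-H[1]),"side",(H-B)@R*1000)
E
```

```text
[[0.5402 0.1117]
 [0.5011 0.1036]] 0.04003133321098813
[[0.5395 0.112 ]
 [0.4994 0.1036]] 0.04096871935485436
wrist hole-boss in box frame mm [[ 0.6553 -0.3729]
 [ 1.5927 -0.3295]]
0.0400093810028118 top [[ 1.6312 -0.4938]
 [ 1.7454 -0.4981]]
0.04064268551436143 side [[1.2591 1.1201]
 [0.6559 0.3507]]
```

{"fn": "jog_arm", "kwargs": {"plan": [0, 0.0015, 0.005, 0, 0, 0, -1, 0, 0.0015, 0.01, 0, 0, 0, -1, 0, 0.0015, 0.014, 0, 0, 0, -1, 0, 0.0015, 0.0165, 0, 0, 0, -1, 0, 0.0015, 0.0165, 0, 0, 0, -1, 0, 0.0015, 0.0165, 0, 0, 0, -1, 0, 0.0015, 0.0165, 0, 0, 0, -1]}}

```text
time_s: 12.35
position: [0.5052, 0.178, 0.0719]
orientation: [-0.0, 0.776, -0.631, 0.0]
contact_force: [0.2, -0.2, -0.9]
width: 0.727
```

```bash
python3 - <<'E'
from h import *
plan([.5052,.178,.0715],191.72)
for n in("wrist","top","side"):
    i=robot.camera_info(n); im=robot.read_camera(n); cv2.imwrite(f"pics/{n}10.png",im[:,:,::-1]); np.save(f"{n}10.npy",dict(i),allow_pickle=True)
    im={"top":im[200:300,210:300],"side":im[145:220,220:310],"wrist":im[70:130,240:400]}[n]
    k=5 if n=="wrist" else 6
    cv2.imwrite(f"pics/{n}10c.png",cv2.resize(im[:,:,::-1],None,fx=k,fy=k,interpolation=cv2.INTER_CUBIC)[:600])
E
```

```text
at [0.5052 0.178  0.0719] shift [-0.     -0.      0.0005] turn [-0.0002  0.      0.0006] F [ 0.16 -0.2  -0.91] w 0.727 t 12.35
```

View pics/wrist10c.png

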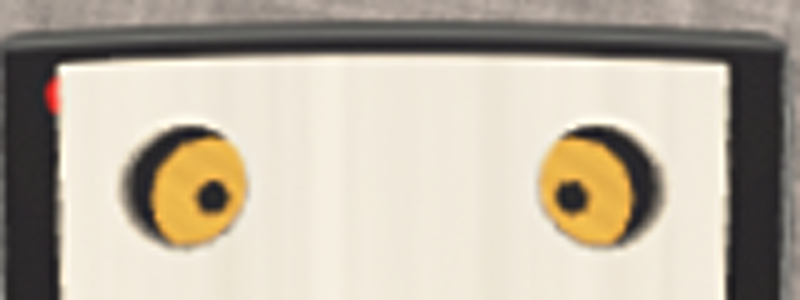

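View pics/top10c.png

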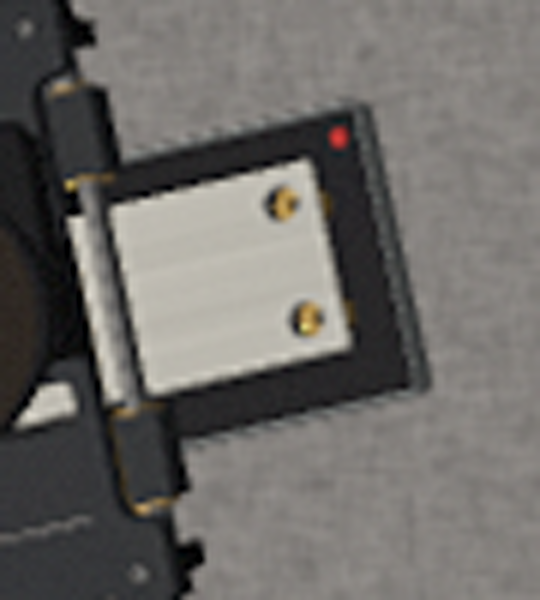

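View pics/side10c.png

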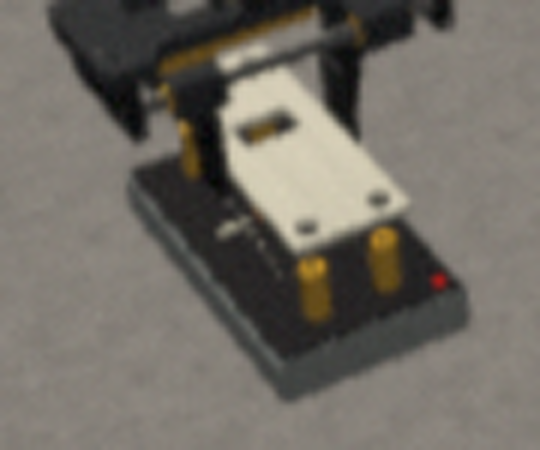

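```bash
python3 - <<'E'
from h import *
np.set_printoptions(precision=4,suppress=True)
th=np.radians(11.73);R=np.array([[np.cos(th),-np.sin(th)],[np.sin(th),np.cos(th)]])
i=np.load("wrist10.npy",allow_pickle=True).item(); u=lambda p:uncrop(p,5,240,70)
H=pix2w(i,u([(185,186),(602,186)]),.0855,True)[:,:2]; B=pix2w(i,u([(212,196),(572,196)]),.06,True)[:,:2]
print(np.linalg.norm(H[0]-H[1]),np.linalg.norm(B[0]-B[1]),"wrist",(H-B)@R*1000)
print("plate edge px corners", w2pix(i,[[*box2w([.5052,.178],th,[sx*.032,-.082]),.0855] for sx in(1,-1)],True))
i=np.load("top10.npy",allow_pickle=True).item(); u=lambda p:uncrop(p,6,210,200)
H=pix2w(i,u([(282,203),(307,319)]),.0855)[:,:2]
B=pix2w(i,uncrop([(505,175),(530,288)],6,175,205),.06)[:,:2]
print(np.linalg.norm(H[0]-H[1]),"top",(H-B)@R*1000)
i=np.load("side10.npy",allow_pickle=True).item(); u=lambda p:uncrop(p,6,220,145)
H=pix2w(i,u([(378,200),(306,228)]),.0855)[:,:2]
B=pix2w(i,u([(383,237),(312,267)]),.06)[:,:2]
print(np.linalg.norm(H[0]-H[1]),"side",(H-B)@R*1000)
E
```

```text
0.04005267554575599 0.04042283785070038 wrist [[-0.324  -0.2479]
 [ 0.0462 -0.2551]]
plate edge px corners [[250.8065  87.4635]
 [383.1681  87.4281]]
0.03991678604225395 top [[ 0.0512 -0.9524]
 [ 0.2577 -0.7547]]
0.03999802121240102 side [[-1.3914 -1.5088]
 [-0.5991 -0.2255]]
```

{"fn": "jog_arm", "kwargs": {"plan": [0, 0, 0, 0, 0, 0, -1, 0, 0, 0, 0, 0, 0, -1, 0, 0, 0, 0, 0, 0, -1]}}

```text
time_s: 12.8
position: [0.5051, 0.1779, 0.0718]
orientation: [-0.0, 0.776, -0.631, 0.0]
contact_force: [0.1, 0.8, -1.9]
width: 0.731
```

```bash
python3 - <<'E'
from h import *
plan([.5052,.178,.0715],191.72)
print(abs(robot.observe()["joint_vel"]).max())
print(robot.sign_off())
E
```

```text
at [0.5051 0.1779 0.0718] shift [-0.0001 -0.0002  0.0004] turn [-0.0001  0.      0.0006] F [ 0.07  0.76 -1.93] w 0.731 t 12.8
0.0015420045229661325
the job is handed in; nothing more can be done
None
```

I slid the fader to the white mark, picked the lock plate off its rest, and handed the job in at 12.8 s with the plate held still over the box. The sign-off reports no verdict.

- **Fader:** after release, the wrist picture showed the grip's centre line within about 1 pixel of the mark. I did not measure the fader again once the plate covered it. In the last side picture its orange shows through the window.
- **Grip:** the fingers stand about 64 mm apart, matching the plate's width. Joint speeds were near zero at hand-in.
- **Height and level:** the plate's underside works out at about 20 mm above the boss tops, from the tool height at the grasp. The arm shows almost no tilt, and the plate did not droop in the wrist view.
- **Hole alignment:** I could only see holes 0 and 1 over their bosses. The three cameras did not fully agree on the remaining error, but all were inside the 4 mm limit:

| Camera | Error for holes 0 and 1 |
|---|---|
| Wrist | 0.25–0.4 mm |
| Top | 0.8–1.0 mm |
| Side | 0.6–2.1 mm |

- **Holes 2 and 3:** these were hidden by the gripper, so I judged them only from the plate's measured direction and known size.
- **Camera disagreement:** on the box's absolute position the cameras differed by up to about 7 mm. I aligned by comparing plate and box within each camera, which largely cancels that.
- **Mug, tape and glue:** nothing went near them, though I did not measure their positions again at the end.

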